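# Turn a carved press mould over on the tumbling ramp

### The arm

A 6-joint arm with a two-finger parallel gripper is mounted at the origin on the work surface. World frame = base frame: x ahead of the robot, y to its left, z up, the work surface at z = 0. Lengths are in mm, angles in rad, forces in N, time in s.
With the tool pointing down it reaches from about 275 to 825 mm from the base axis. Payload 4.9 kg.
Tool frame: the origin (TCP) lies at the very end of the fingers, on their centre line; the grasp point (between the pads) lies 19 mm behind it; z points along the fingers, y is the line along which they close (so a half turn about z gives the same grasp; the last joint's range is limited). The gripper opens to 85 mm and grips with 20 to 120 N. Pads are 22 mm wide; open, the fingers measure 114 mm over their backs; the gripper's body (76 mm by 85 mm) begins 54 mm behind the grasp point. The pads swing forward as they close: fully open they stand 13 mm farther back than shut.
Start: joints at [1.091, 0.326, -0.193, 1.052, 0, 1.437], TCP at [186.417, 517.462, 231.281] pointing down, gripper open.
Joint ranges: [-2.65, 2.65], [-0.97, 1.79], [-1.3, 1.35], [-1.93, 2.1], [-1.47, 1.37], [-3.14, 3.14]. Speed limits (rad/s): [2.57, 2.57, 3.14, 3.14, 3.14, 3.14].

### API

Orientations are given as [roll, pitch, yaw] about the fixed x, y, z axes, in that order (R = Rz(yaw) Ry(pitch) Rx(roll)).
In Python, from bench import sensors, viewer, robot gives the robot as it stands.
- The arm moves only by the tool step_arm, never from a script. Its arguments are lists of equal length, an entry for each row: "grip": the opening, from -1 (shut) to 1 (fully open); "offset": the shift along the world's x, y, z in cm, a list of three; "roll": the turn about the world's z in rad. In form: {"grip": [grip, ...], "offset": [[dx, dy, dz], ...], "roll": [roll, ...]}. A call has 1 to 12 rows; each row shifts and turns the commanded pose from where the row before left it; what a row does not reach is not made up. A row lasts 1/12 s, in which the tool goes at most 41.7 mm and 7.16 degrees, less where a joint would pass 70% of its speed; a pose out of reach is approached as far as the arm can. A call is refused whole if a number of a shift passes 4.17 or a number of a turn 0.125, either way. A call with a gripper value outside its range is refused whole. The fingers move at their own pace and stop on an object; "grip_force" is the grip in N (left out, the last holds). Time passes only in rows, so rows that do not move let the fingers close. It gives the time, the measured TCP pose, the force, the opening and the grip force at its end, in the units of the state.
- sensors.read_state(): the state, without advancing time (a new reading comes with each control period).
- viewer.read_camera(name): name is "scene" or "top" or "wrist"; returns (picture, depth): 400x640x3 uint8, red, green, blue; 400x640 float32, mm along the optical axis (not along the pixel's ray), 0 where there is no reading.
- viewer.calibration(name): a dict with "fx", "fy", "cx", "cy" (pixels), "origin" and "attitude" of the camera in the world; the wrist camera has in their place "T_tool_cam" (4x4, takes a point from camera to tool coordinates, whose origin is the TCP and whose axes are the flange's). Camera axes: x right, y down, z forward; pixel columns grow to the right and rows downward; lengths in mm; the calibration is good to about 2 mm. A picture is of the moment at which its call begins: read the wrist's pose just before it. calibration takes no time and is no camera call.
- robot.close_job(): hands the job in; it is judged then, once.
The state is a dict: "time_s": time; "joint_positions": joint angles; "qd": joint speeds; "tau": joint torques, N m; "position": TCP position; "ee_rot": TCP orientation; "ft_force": force on the tool from outside, world axes, zero at the start; "wrist_torque": the same for the moment, N m; "gripper_width": finger opening in mm; "grasp_force": force on a finger pad.
Only numpy, scipy, OpenCV 4.12 (cv2) and the standard library are available. Lean on these libraries where they do the work, as an engineer would, in place of code of your own. Each camera call takes 0.05 s, during which the arm holds its last target. There are 200 camera calls.

### The job

Turn the press mould over for drying: lean it, blue hollow side up, on the upper slope of the tumbling ramp with one short end resting on the red lip and let go, then tip it end over end across the lip so that it drops hollow side down on the white lower slope and slides to the red stop at the foot, and leave it there a moment untouched. Then pick it up from there and set it down gently on the drying rack, hollow side down, squarely and centrally across both battens between the blue end uprights, and let go. Leave the jar, the bowl, the mug and the tin where they stand.

Things in the scene. Friction and masses are not known exactly. Their poses are not given: they have to be found in the camera images.
- mould: Loose wooden press mould, a block 120 x 60 x 16 mm (x, y, z), about 0.16 kg, symmetric end for end; origin at its centre. +z face: hollow side (light blue frame round a dark recess; treat as flat). -z face: plain pale wood. Starts flat on the table, hollow side up, left or right of the ramp (rack on the other side). Grasp it across the 60 mm width.
- ramp: Tumbling ramp, fixed. Origin on the table, z up; +x is uphill, roughly away from the robot (yaw up to 0.35 rad), y across. An upper slope (45 degrees) and a lower slope (30 degrees) both fall towards -x, a red lip between them. No side guides; under the slopes only 36 mm wide legs and a base board 110 wide, 14 thick, x -90 to 145. A mould tipped past upright over the lip falls to the foot stop.
- ramp_seat (a point): Where the mould's centre is when it leans on the upper slope, end on the lip, its +z tilted 45 degrees from vertical towards ramp -x. Ramp frame x 120.3, y 0, z 164.6 mm. That slope is pale wood, 40 wide, 80 mm long up from its lower corner (x 83.5, z 116.5) to x 140, z 173; the mould overhangs its top by 40 mm, each side by 10; nothing stands behind or above.
- ramp_lip (a point): Middle of the crest of the red lip, ramp frame x 75, y 0, z 125 mm. The lip is 40 wide and stands 12 mm square to the upper slope at its lower corner (x 83.5, z 116.5), so a little less than the mould's thickness; the lower slope begins at its crest. A mould let go a few mm up the upper slope slides down to the lip and stops; one set down on top of the lip may slide over it unturned.
- ramp_bed (a point): Where the mould's centre is when it lies turned over on the lower slope against the foot stop, its -z (plain face) tilted 30 degrees from vertical towards ramp -x. Ramp frame x -24.3, y 0, z 76.9 mm. That slope is white, waxed and slippery, 170 mm long from the crest, 44 wide (mould overhangs each side by 8); red foot stop 60 wide, 30 mm high square to it.
- rack: Drying rack, fixed. Origin on the table at its centre, x along its length (yaw up to 0.6 rad). Plywood base 176 x 90 x 10 mm; two pale battens at x -40 and +40 mm, 16 long in x, 80 in y, tops 34 mm above the table; blue end uprights 70 wide, inner faces at x -72 and +72, tops 60 mm above the table. The mould goes lengthwise along x, 12 mm clear at each end.
- rack_place (a point): Point where the mould's centre is when it lies centred on the two battens: rack x 0, y 0, z 42 mm.
- jar: Bystander: terracotta jar with a steel lid, upright, 68 mm diameter, 110 mm tall, origin at the centre of its underside.
- bowl: Bystander: white bowl, 90 mm rim diameter, 60 mm tall, origin at the centre of its underside.
- mug: Bystander: blue mug, 72 mm diameter, 85 mm tall, handle at its +y side reaching about 35 mm out, origin at the centre of its underside.
- tin: Bystander: steel tin with a paper band, upright, 72 mm diameter, 100 mm tall, origin at the centre of its underside.
Things that resemble listed ones, but are neither listed nor needed, are in the scene too. Leave any pink look-alike of the mould alone.

How it is judged:
By the outcome, as a careful person would: the job done as asked, in the order asked, and still so for the second after the job is handed in, with the robot touching nothing.
It also fails if it takes over 69 s, if anything falls off the work surface, if the arm or the gripper's body presses on something with over 40 N, if the wrist force passes 120 N, or if a joint passes its speed limit or range.

## Working session

There is one attempt and no reset: what is moved stays moved. The work goes in short steps, Python scripts to look and compute and a tool call to move; the robot and the scene stay as the last step left them, time stands still between calls to the robot, and variables do not carry over. Pictures are saved under pics/ and viewed, at most 12 in all, crops included, and the job is handed in when it is done.

Besides the shell and the picture viewer there is one more tool, called after "Emit:" by a JSON object that holds its "op" and its "data". step_arm: Moves the arm, as the interface text tells. Its arguments: {"type":"object","properties":{"grip":{"type":"array"},"offset":{"type":"array"},"roll":{"type":"array"},"grip_force":{"type":"number"}},"required":["grip","offset","roll"]}

```bash
mkdir -p pics; ls; cat > h.py <<'E'
import numpy as np, cv2
from scipy.spatial.transform import Rotation as R
from bench import sensors, viewer, robot
def look(name):
    s=sensors.read_state(); p,d=viewer.read_camera(name); c=viewer.calibration(name)
    if name=="wrist":
        Rt=R.from_euler('xyz',s["ee_rot"]).as_matrix(); T=np.array(c["T_tool_cam"])
        A=Rt@T[:3,:3]; o=Rt@T[:3,3]+np.array(s["position"])
    else:
        o=np.array(c["origin"]); A=np.array(c["attitude"])
        if A.shape!=(3,3): A=R.from_euler('xyz',A).as_matrix()
    v,u=np.mgrid[:400,:640]
    X=np.stack([(u-c["cx"])/c["fx"]*d,(v-c["cy"])/c["fy"]*d,d],-1)@A.T+o
    X[d==0]=np.nan
    return p,d,X
def save(f,p): cv2.imwrite("pics/"+f,cv2.cvtColor(p,cv2.COLOR_RGB2BGR))
E
python3 - <<'E'
from h import *
print(sensors.read_state()); print(viewer.calibration("top")); print(viewer.calibration("scene"))
for n in("top","scene"):
    p,d,X=look(n); np.savez(n+".npz",p=p,d=d,X=X)
    if n=="top": a=p
    print(n,[X[r,c].round(0) for r,c in ((50,320),(200,320),(350,100),(350,540))])
save("a_top.png",a); save("a_scene.png",p)
E
```

```text
pics
{'time_s': 0.0, 'joint_positions': array([ 1.09079501e+00,  3.26910455e-01, -1.93562877e-01,  1.05200974e+00,
        7.68903608e-06,  1.43656805e+00]), 'qd': array([ 0.00015135, -0.00043162,  0.00154403, -0.00022808, -0.00035257,
        0.00042839]), 'tau': array([ 2.89854997e-04, -4.43398762e+01,  2.62444353e+01,  1.55461219e-02,
       -2.06054124e-04,  4.83563014e-06]), 'position': array([186.14365735, 516.93560743, 230.52801316]), 'ee_rot': array([-3.13992211e+00, -2.33348765e-04,  2.79581941e+00]), 'ft_force': array([ 0.46267703,  0.28841658, -1.21175165]), 'wrist_torque': array([0.01295287, 0.0256035 , 0.01880123]), 'grasp_force': 0.0, 'gripper_width': 85.24461337079212}
{'fx': 519.1186413218934, 'fy': 519.1186413218934, 'cx': 320.86364903504153, 'cy': 204.92011730462227, 'origin': array([ 301.82721684,   -2.30145875, 1539.61068803]), 'attitude': array([-2.97317767, -0.01716356, -1.56284217])}
{'fx': 363.65873505668515, 'fy': 363.65873505668515, 'cx': 312.62906898648197, 'cy': 206.69526277465826, 'origin': array([1069.6076477 ,  152.85243143, 1030.76966902]), 'attitude': array([-2.58747891, -0.00540893,  1.8361514 ])}
top [array([1432.,  -29., -750.]), array([563., -23.,  85.]), array([174., 466., 342.]), array([ 152., -634.,   69.])]
scene [array([-1410.,  -451.,  -752.]), array([422.,   8.,   2.]), array([1015., -877., -763.]), array([728., 698.,   2.])]
```

View pics/a_top.png

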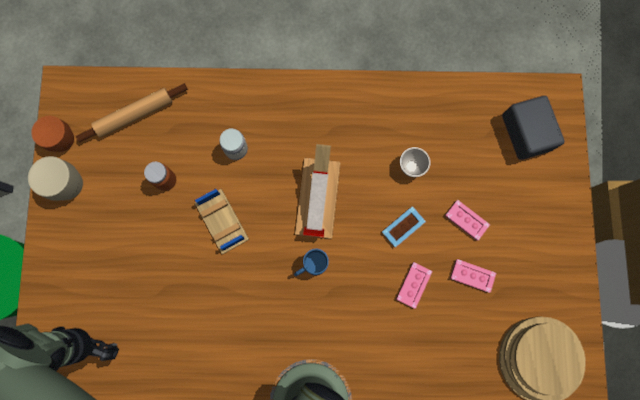

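View pics/a_scene.png

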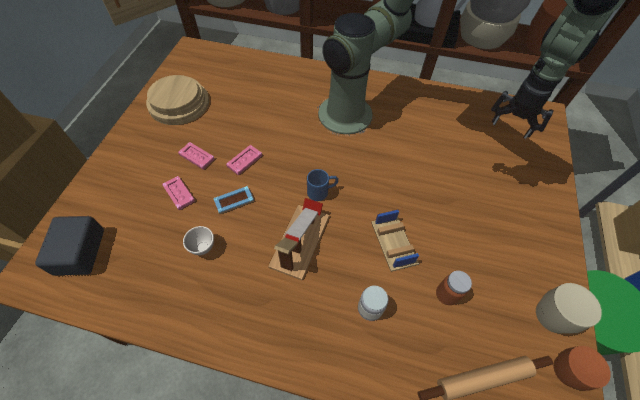

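Top view: the only light-blue-framed block with a dark recess is at (404,227). The three pink look-alikes are at (467,219), (473,275) and (414,285). The ramp is at about (318,195) with its uphill end pointing up in the picture, and the rack is at (221,220). The tin is at (233,144), the jar (160,176), the bowl (415,162) and the mug (314,263).

```bash
python3 - <<'E'
from h import *
z=np.load("top.npz"); p,X=z["p"],z["X"]; hsv=cv2.cvtColor(p,cv2.COLOR_RGB2HSV)
def rect(m,n):
    P=X[m][:, :2].astype(np.float32); P=P[~np.isnan(P[:,0])]
    (c,s,a)=cv2.minAreaRect(P); b=cv2.boxPoints((c,s,a)); e=max([b[1]-b[0],b[2]-b[1]],key=np.linalg.norm)
    print(n,len(P),np.round(c,1),np.round(s,1),"long-axis yaw",round(float(np.arctan2(e[1],e[0])),3),"z",np.nanmedian(X[m][:,2]).round(1))
def box(u0,u1,v0,v1):
    m=np.zeros(p.shape[:2],bool); m[v0:v1,u0:u1]=1; return m
H,S,V=[hsv[...,i].astype(int) for i in range(3)]
rect(box(375,432,200,252)&(H>90)&(H<125)&(S>60)&(V>80),"mould frame")
rk=box(185,255,180,260)&(H>100)&(H<130)&(S>120)
n,l,st,ce=cv2.connectedComponentsWithStats(rk.astype(np.uint8))
for i in range(1,n):
    if st[i,4]>15: rect((l==i)&(X[...,2]>45),"upright")
rect(box(185,255,180,260)&(X[...,2]>26)&(X[...,2]<75),"rack all high")
rect(box(185,255,180,260)&(X[...,2]>5)&(X[...,2]<18),"rack base")
rb=box(280,350,130,250)
rect(rb&(X[...,2]>8)&(X[...,2]<24)&(S<190)&(V>90),"ramp base")
rect(rb&(X[...,2]>50),"ramp slopes")
w=rb&(S<60)&(V>120)&(X[...,2]>40); rect(w,"white slope")
for n,b in dict(jar=(140,180,158,195),tin=(215,252,125,163),bowl=(397,433,145,180),mug=(290,332,248,282)).items():
    m=box(*b)&(X[...,2]>30); print(n,np.nanmean(X[m],0).round(0),m.sum())
save("b.png",cv2.resize(p[180:260,360:500],None,fx=5,fy=5,interpolation=cv2.INTER_CUBIC))
save("c.png",cv2.resize(p[130:250,270:365],None,fx=5,fy=5,interpolation=cv2.INTER_CUBIC))
E
```

```text
mould frame 426 [ 499.4 -271.6] [ 59.5 119.9] long-axis yaw -0.874 z 15.4
upright 78 [578.6 307. ] [ 9.4 65.2] long-axis yaw -1.067 z 58.5
upright 74 [445. 230.] [ 7.8 66.5] long-axis yaw -1.036 z 58.3
rack all high 609 [513.4 270.1] [166.2  80.4] long-axis yaw 0.522 z 36.2
rack base 1271 [518.6 274.3] [235.6 204.8] long-axis yaw 0.05 z 9.3
ramp base 1538 [616.6  -8.5] [331.4 210.4] long-axis yaw 0.021 z 13.6
ramp slopes 1298 [564.5  -9.5] [ 58.9 282.7] long-axis yaw -0.063 z 102.4
white slope 835 [528.3  -9.5] [ 43.7 210.6] long-axis yaw -0.105 z 84.7
jar [631. 437.  93.] 601
tin [729. 232.  89.] 605
bowl [ 696. -307.   50.] 324
mug [388.  -1.  73.] 215
```

View pics/b.png

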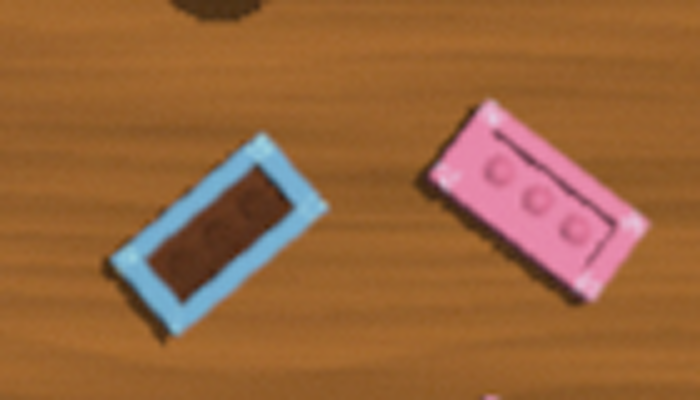

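The close crop confirms it: the blue-framed block with the dark recess is the mould, and the pink one beside it has studs. Next I'll fit the ramp pose.

```bash
python3 - <<'E'
from h import *
from scipy.optimize import least_squares
for n in("top","scene"):
    z=np.load(n+".npz"); X=z["X"].reshape(-1,3); p=z["p"].reshape(-1,3)
    m=(abs(X[:,0]-590)<190)&(abs(X[:,1]+10)<60)&(X[:,2]>45)&(X[:,2]<180)&~((X[:,0]<440))
    P=X[m]
    def tr(q):
        c,s=np.cos(q[2]),np.sin(q[2]); d=P[:,:2]-q[:2]
        return d@np.array([c,s]), d@np.array([-s,c])
    def f(q):
        x,y=tr(q)
        # slope surfaces as height lines; width outlier penalty
        up=(P[:,2]-(116.5+(x-83.5)))*.707; lo=(P[:,2]-(125+(x-75)*np.tan(np.pi/6)))*.866
        r=np.where(x>86,up,lo)
        return np.r_[np.clip(r,-15,15), 3*np.maximum(abs(y)-21.5,0).clip(0,20)]
    best=min((least_squares(f,[x0,-10,w],loss="soft_l1",x_scale=[10,10,.1],diff_step=1e-4) for x0 in(520,540,560,580) for w in(-.25,-.1,0.05)),key=lambda r:r.cost)
    q=best.x; x,y=tr(q)
    print(n,q.round(3),best.cost/len(P),len(P))
    t=(x>85)&(abs(y)<30); w=(x<65)&(x>-60)&(abs(y)<26)
    for k,mm in(("up",t),("low",w)):
        print(k,mm.sum(),"y 2..98%",np.percentile(y[mm],[2,50,98]).round(1),"res",np.median(f(q)[:len(x)][mm]).round(2), "xmax",np.percentile(x[mm],99).round(1))
        l=np.polyfit(x[mm],y[mm],1); print(" centreline",l.round(3))
E
```

```text
top [ 5.58806e+02 -1.26510e+01 -1.08000e-01] 3.2021202550809504 1349
up 379 y 2..98% [-18.9   0.3  19.4] res -0.5 xmax 145.8
 centreline [ 0.007 -0.571]
low 721 y 2..98% [-20.9   0.1  21.2] res -0.3 xmax 63.6
 centreline [-0.     0.076]
scene [ 5.59032e+02 -1.21310e+01 -1.07000e-01] 5.700392842080348 1090
up 403 y 2..98% [-18.8   2.9  19.7] res -5.9 xmax 145.9
 centreline [-0.036  6.855]
low 405 y 2..98% [-21.6   1.5  21.6] res 0.13 xmax 63.8
 centreline [0.016 0.975]
```

Emit:
{"op": "step_arm", "data": {"grip": [1, 1, 1, 1, 1, 1, 1, 1, 1, 1, 1, 1], "offset": [[1.3, -3.3, 0], [1.3, -3.3, 0], [1.3, -3.3, 0], [1.3, -3.3, 0], [1.3, -3.3, 0], [1.3, -3.3, 0], [1.3, -3.3, 0], [1.3, -3.3, 0], [1.3, -3.3, 0], [1.3, -3.3, 0], [1.3, -3.3, 0], [1.3, -3.3, 0]], "roll": [-0.044, -0.044, -0.044, -0.044, -0.044, -0.044, -0.044, -0.044, -0.044, -0.044, -0.044, -0.044], "grip_force": 25}}

```text
time_s: 1.1
position: [342.4, 119.8, 231.2]
ee_rot: [3.142, -0.0, 2.266]
ft_force: [0.8, -0.2, -0.4]
gripper_width: 85.6
grasp_force: 0.0
```

Emit:
{"op": "step_arm", "data": {"grip": [1, 1, 1, 1, 1, 1, 1, 1, 1, 1, 1, 1], "offset": [[1.3, -3.3, 0], [1.3, -3.3, 0], [1.3, -3.3, 0], [1.3, -3.3, 0], [1.3, -3.3, 0], [1.3, -3.3, 0], [1.3, -3.3, 0], [1.3, -3.3, 0], [1.3, -3.3, -2], [1.3, -3.3, -2], [1.3, -3.0, -2], [1.3, -3.0, -2]], "roll": [0, 0, 0, 0, 0, 0, 0, 0, 0, 0, 0, 0]}}

```text
time_s: 2.1
position: [498.5, -270.2, 149.9]
ee_rot: [-3.142, -0.0, 2.267]
ft_force: [0.4, 0.3, 1.0]
gripper_width: 85.4
grasp_force: 0.0
```

```bash
python3 - <<'E'
from h import *
s=sensors.read_state(); print(s["position"],s["ee_rot"],s["joint_positions"],s["time_s"])
p,d,X=look("wrist"); hsv=cv2.cvtColor(p,cv2.COLOR_RGB2HSV); H,S,V=[hsv[...,i].astype(int) for i in range(3)]
m=(H>90)&(H<125)&(S>60)&(V>80)&(X[...,2]<40)&(abs(X[...,0]-499)<90)&(abs(X[...,1]+271)<90)
P=X[m][:,:2].astype(np.float32); print(len(P),cv2.minAreaRect(P),np.nanmedian(X[m][:,2])); save("w1.png",p)
E
```

```text
[ 498.52268681 -270.22946909  149.94955539] [-3.14154562e+00 -3.93922806e-04  2.26707801e+00] [-6.26915862e-01  4.23233228e-01 -2.67577351e-01  8.80379184e-01
  5.09446143e-05  2.47598760e-01] 2.1
3686 ((498.822265625, -272.3693542480469), (58.07255554199219, 117.92520141601562), 40.26976013183594) 15.471464665083602
```

Emit:
{"op": "step_arm", "data": {"grip": [1, 1, 1, 1, 1, 1, 1, 1, 1, 1], "offset": [[0, -0.2, -2], [0, 0, -2.5], [0, 0, -2.5], [0, 0, -2.5], [0, 0, -2], [0, 0, -1.5], [0, 0, -1], [0, 0, -0.6], [0, 0, -0.4], [0, 0, -0.3]], "roll": [0.004, 0, 0, 0, 0, 0, 0, 0, 0, 0]}}

```text
time_s: 2.98
position: [498.7, -270.7, -1.6]
ee_rot: [3.141, 0.0, 2.272]
ft_force: [-0.1, 0.0, 0.6]
gripper_width: 85.6
grasp_force: 0.0
```

Emit:
{"op": "step_arm", "data": {"grip": [0.3, 0.3, 0.3, 0.3, 0.3, 0.3, 0.3], "offset": [[0, 0, 0], [0, 0, 0], [0, 0, 0], [0, 0, 0], [0, 0, 0], [0, 0, 0], [0, 0, 0]], "roll": [0, 0, 0, 0, 0, 0, 0], "grip_force": 40}}

```text
time_s: 3.57
position: [499.2, -271.0, -0.7]
ee_rot: [3.141, 0.002, 2.272]
ft_force: [-0.6, -0.4, 5.3]
gripper_width: 58.7
grasp_force: 44.4
```

Emit:
{"op": "step_arm", "data": {"grip": [0.3, 0.3, 0.3, 0.3, 0.3, 0.3, 0.3, 0.3, 0.3, 0.3, 0.3, 0.3], "offset": [[0, 0, 1], [0, 0, 3], [0, 0, 4], [0, 0, 4], [0, 0, 4], [1.4, 2.0, 0.8], [1.4, 2.0, 0.8], [1.4, 2.0, 0.8], [1.4, 2.0, 0.8], [1.4, 2.0, 0.8], [1.4, 2.0, 0.8], [1.4, 2.0, 0.8]], "roll": [0, 0, 0, 0, 0, 0.0635, 0.0635, 0.0635, 0.0635, 0.0635, 0.0635, 0.0635]}}

```text
time_s: 4.57
position: [596.4, -129.3, 215.0]
ee_rot: [-3.141, -0.001, 2.719]
ft_force: [0.6, -0.7, -1.6]
gripper_width: 59.3
grasp_force: 44.1
```

Emit:
{"op": "step_arm", "data": {"grip": [0.3, 0.3, 0.3, 0.3, 0.3, 0.3, 0.3], "offset": [[1.3, 2.1, 0], [1.3, 2.1, 0], [1.3, 2.1, 0], [1.3, 2.1, 0], [1.3, 2.1, 0], [0.1, 0.2, 0], [0, 0, 0]], "roll": [0.0635, 0.0635, 0.0635, 0.0635, 0.0635, 0, 0], "grip_force": 25}}

```text
time_s: 5.15
position: [662.4, -22.1, 214.1]
ee_rot: [-3.141, -0.001, 3.036]
ft_force: [-1.0, 0.2, -2.4]
gripper_width: 59.3
grasp_force: 44.1
```

```bash
python3 - <<'E'
from h import *
s=sensors.read_state(); print(s["position"],s["ee_rot"],s["gripper_width"],s["time_s"])
for n in("wrist","scene"):
    p,d,X=look(n); np.savez(n+"1.npz",p=p,d=d,X=X)
    save(n+"1.png",p)
    if n=="wrist": a=p
    hsv=cv2.cvtColor(p,cv2.COLOR_RGB2HSV); H,S,V=[hsv[...,i].astype(int) for i in range(3)]
    m=(H>90)&(H<125)&(S>60)&(V>80)&(abs(X[...,0]-663)<90)&(abs(X[...,1]+24)<60)&(X[...,2]>150)&(X[...,2]<s["position"][2]+40)
    print(n,m.sum(),np.nanmedian(X[m],0), np.nanmin(X[m],0),np.nanmax(X[m],0))
save("d.png",np.hstack([a[:, 100:540],p[120:320,220:420].repeat(2,0).repeat(2,1)[:,:360]]))
E
```

```text
[662.3801353  -22.07514367 214.07902433] [-3.14143702e+00 -8.44469773e-04  3.03571636e+00] 59.29819475816673 5.15
wrist 14871 [638.67251654 -15.14350048 230.23522295] [598.67237568 -56.93264669 222.9146233 ] [718.07818868  13.34511014 234.24464428]
scene 343 [701.00313834 -33.30350747 230.35225619] [605.60373586 -58.06105136 221.9048682 ] [725.60428951   9.04981122 235.24574713]
```

View pics/d.png

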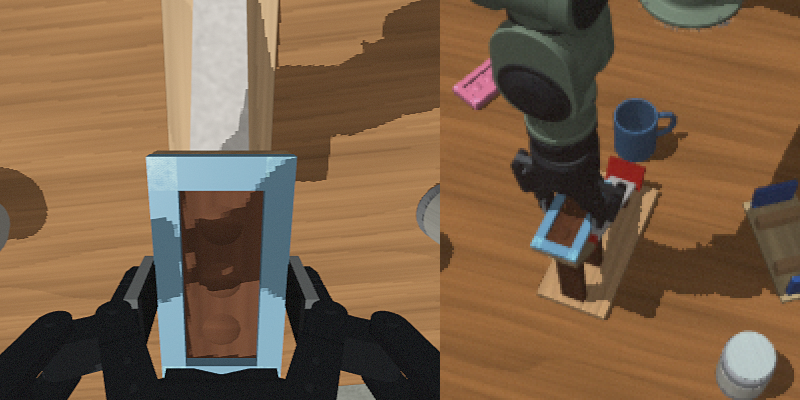

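The left half shows the mould held level, hollow side up, with its frame centred at (222,260) in the picture and the white lower slope beyond its end at (219,80). The right half shows it above the upper slope, clear of everything.

Emit:
{"op": "step_arm", "data": {"grip": [0.3, 0.3, 0.3, 0.3, 0.3, 0.3, 0.3, 0.3, 0.3], "offset": [[0.1, -0.18, -1.5], [0, 0, -1.2], [0, 0, -0.9], [0, 0, -0.4], [0, 0, -0.4], [0, 0, -0.4], [0, 0, -0.4], [0, 0, 0], [0, 0, 0]], "roll": [0, 0, 0, 0, 0, 0, 0, 0, 0], "grip_force": 20}}

```text
time_s: 6.0
position: [661.7, -26.2, 164.2]
ee_rot: [-3.14, -0.002, 3.033]
ft_force: [-8.2, -1.0, 8.0]
gripper_width: 58.5
grasp_force: 47.8
```

```bash
cat >> h.py <<'E'
def mould(n,c,r=90,zlo=100,zhi=260,blue=True):
    """plane of the blue frame: centre, normal, tilt from vertical"""
    p,d,X=look(n); hsv=cv2.cvtColor(p,cv2.COLOR_RGB2HSV); H,S,V=[hsv[...,i].astype(int) for i in range(3)]
    m=(H>90)&(H<125)&(S>60)&(V>60)&(abs(X[...,0]-c[0])<r)&(abs(X[...,1]-c[1])<50)&(X[...,2]>zlo)&(X[...,2]<zhi)
    P=X[m]; O=np.array([558.9,-12.5]); e=np.array([.9942,-.1078])
    x=(P[:,:2]-O)@e; z=P[:,2]
    k=np.polyfit(x,z,1)
    for _ in range(4):
        g=abs(z-np.polyval(k,x))<4; k=np.polyfit(x[g],z[g],1)
    print(n,g.sum(),"of",len(z),"angle",np.degrees(np.arctan(k[0])).round(1),"x range",np.percentile(x[g],[.5,99.5]).round(1),"z range",np.percentile(z[g],[.5,99.5]).round(1))
    return p
E
python3 - <<'E'
from h import *
s=sensors.read_state(); print(s["position"],s["ft_force"],s["grasp_force"])
for n in("wrist","scene"): save(n+"2.png",mould(n,s["position"]))
E
```

```text
[661.66604321 -26.15600388 164.22818128] [-8.22127823 -0.95527087  8.02587737] 47.80627369880676
wrist 13770 of 13895 angle 10.7 x range [ 43.  143.2] z range [170.  189.7]
scene 285 of 294 angle 10.9 x range [ 62.4 163.2] z range [172. 195.]
```

Emit:
{"op": "step_arm", "data": {"grip": [0.3, 0.3, 0.3, 0.3, 0.3, 0.3, 0.3], "offset": [[0.1, 0.1, -0.4], [0.1, 0.1, -0.4], [0.1, 0, -0.3], [0.1, 0, -0.3], [0, 0, 0], [0, 0, 0], [0, 0, 0]], "roll": [0, 0, 0, 0, 0, 0, 0], "grip_force": 20}}

```text
time_s: 6.68
position: [664.3, -26.0, 149.9]
ee_rot: [-3.137, -0.004, 3.031]
ft_force: [-12.2, -5.1, 9.4]
gripper_width: 59.0
grasp_force: 55.4
```

```bash
python3 - <<'E'
from h import *
s=sensors.read_state(); print(s["position"],s["ft_force"],s["grasp_force"])
for n in("wrist","scene"): save(n+"3.png",mould(n,s["position"]))
E
```

```text
[664.28966375 -25.95954478 149.94792408] [-12.17467615  -5.07990896   9.43054508] 55.381754636764526
wrist 13679 of 13941 angle 31.2 x range [ 50.1 132.8] z range [137.6 188.1]
scene 212 of 218 angle 30.8 x range [ 90.1 156.9] z range [160.3 201.1]
```

Emit:
{"op": "step_arm", "data": {"grip": [0.3, 0.3, 0.3, 0.3, 0.3, 0.3, 0.3], "offset": [[0.1, 0, 0.35], [0.4, 0, 0.25], [0.4, 0, 0.2], [0.4, 0, 0.2], [0.3, 0, 0.1], [0, 0, 0], [0, 0, 0]], "roll": [0, 0, 0, 0, 0, 0, 0], "grip_force": 20}}

```text
time_s: 7.37
position: [680.1, -23.3, 159.5]
ee_rot: [-3.14, -0.007, 3.034]
ft_force: [-13.3, 0.2, 8.5]
gripper_width: 58.9
grasp_force: 55.1
```

```bash
python3 - <<'E'
from h import *
s=sensors.read_state(); print(s["position"],s["ft_force"],s["grasp_force"])
a=mould("wrist",s["position"]); b=mould("scene",s["position"])
save("e.png",np.hstack([a[:, 100:540],b[120:320,220:420].repeat(2,0).repeat(2,1)[:,:360]]))
E
```

```text
[680.07805825 -23.2500902  159.47411898] [-13.34250244   0.17965019   8.52743367] 55.11507868766785
wrist 13707 of 13934 angle 30.5 x range [ 65.4 148.6] z range [147.8 197.3]
scene 216 of 229 angle 30.0 x range [107.  172.1] z range [171.2 210.8]
```

View pics/e.png

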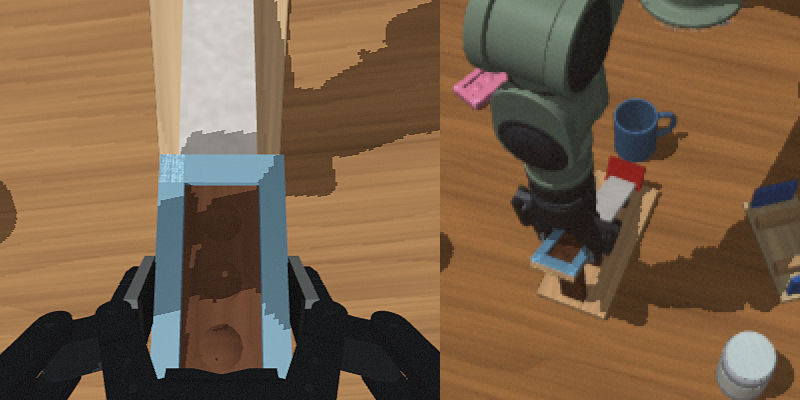

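The mould is tilted about 30° on the slope's top corner. Its lower end edge is at (221,155) in the wrist view, roughly 1 mm off the white slope's centreline at (218,150). I'll keep pressing it down towards 45°.

Emit:
{"op": "step_arm", "data": {"grip": [0.3, 0.3, 0.3, 0.3, 0.3, 0.3], "offset": [[0.1, -0.1, -0.2], [0.1, -0.05, -0.2], [0, 0, -0.2], [0, 0, -0.2], [0, 0, 0], [0, 0, 0]], "roll": [0, 0, 0, 0, 0, 0], "grip_force": 20}}

```text
time_s: 7.97
position: [681.1, -23.4, 157.4]
ee_rot: [3.141, -0.005, 3.035]
ft_force: [-29.2, 5.0, 35.9]
gripper_width: 58.9
grasp_force: 62.1
```

```bash
python3 - <<'E'
from h import *
s=sensors.read_state(); print(s["position"],s["ft_force"],s["grasp_force"])
a=mould("wrist",s["position"]); b=mould("scene",s["position"])
E
```

```text
[681.0817257  -23.35332971 157.40396614] [-29.15700412   4.97082823  35.93596134] 62.07685947418213
wrist 13697 of 13935 angle 33.3 x range [ 66.7 147.3] z range [144.1 197.4]
scene 198 of 215 angle 33.1 x range [106.5 170.7] z range [168. 213.]
```

Emit:
{"op": "step_arm", "data": {"grip": [0.3, 0.34, 0.36, 0.37], "offset": [[0, 0, 0.3], [0, 0, 0], [0, 0, 0], [0, 0, 0]], "roll": [0, 0, 0, 0], "grip_force": 20}}

```text
time_s: 8.4
position: [681.0, -23.3, 157.6]
ee_rot: [3.141, -0.007, 3.035]
ft_force: [-23.5, 4.1, 24.2]
gripper_width: 59.1
grasp_force: 60.6
```

```bash
python3 - <<'E'
from h import *
s=sensors.read_state(); print(s["position"],s["ft_force"],s["grasp_force"],s["gripper_width"])
a=mould("wrist",s["position"])
E
```

```text
[680.97240381 -23.32995266 157.61525477] [-23.45314236   4.05418673  24.20637484] 60.57516574859619 59.10077517234793
wrist 13691 of 13941 angle 33.0 x range [ 66.5 147.2] z range [144.7 197.5]
```

Emit:
{"op": "step_arm", "data": {"grip": [0.37, 0.37, 0.37, 0.39, 0.4, 0.41], "offset": [[0.2, -0.1, 0.13], [0.2, -0.05, 0.13], [0.2, 0, 0.12], [0, 0, 0], [0, 0, 0], [0, 0, 0]], "roll": [0, 0, 0, 0, 0, 0], "grip_force": 20}}

```text
time_s: 8.95
position: [690.1, -25.3, 158.3]
ee_rot: [3.141, -0.003, 3.035]
ft_force: [1.0, 0.4, -0.4]
gripper_width: 60.4
grasp_force: 0.2
```

```bash
python3 - <<'E'
from h import *
s=sensors.read_state(); print(s["position"],s["ft_force"],s["grasp_force"],s["gripper_width"])
a=mould("wrist",s["position"])
E
```

```text
[690.12011583 -25.33784838 158.25604593] [ 0.96406795  0.4150937  -0.4050162 ] 0.1860348880290985 60.44153252988865
wrist 13490 of 14170 angle 45.4 x range [ 75. 148.] z range [132.4 206.5]
```

Emit:
{"op": "step_arm", "data": {"grip": [0.5, 0.7, 1, 1, 1, 1, 1], "offset": [[0, 0, 0], [0, 0, 0], [0, 0, 0], [0, 0, 0], [0, 0, 0], [0, 0, 0], [0, 0, 0]], "roll": [0, 0, 0, 0, 0, 0, 0]}}

```text
time_s: 9.58
position: [691.5, -26.4, 158.0]
ee_rot: [3.142, 0.0, 3.034]
ft_force: [-0.2, 1.0, -0.2]
gripper_width: 85.7
grasp_force: 0.0
```

```bash
python3 - <<'E'
from h import *
s=sensors.read_state(); print(s["position"],s["ft_force"],s["grasp_force"],s["gripper_width"])
a=mould("wrist",s["position"]); b=mould("scene",s["position"])
save("f.png",np.hstack([a[:, 100:540],b[120:320,220:420].repeat(2,0).repeat(2,1)[:,:360]]))
E
```

```text
[691.4912735  -26.366227   158.03690776] [-0.20922118  1.02558912 -0.19612564] 0.0 85.69306907634629
wrist 16076 of 16487 angle 45.0 x range [ 70.3 150.5] z range [127.9 208. ]
scene 117 of 134 angle 43.6 x range [107.  160.2] z range [162.3 214.6]
```

View pics/f.png

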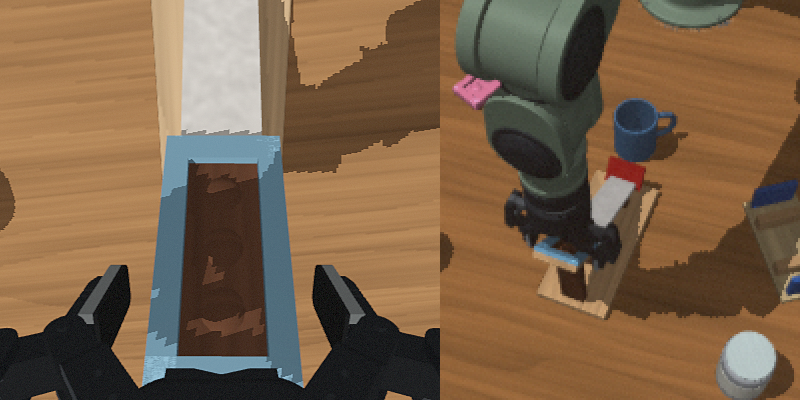

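The left half shows the mould let go and seated: its lower end is at (222,140), centred on the slope, and its hollow faces up at 45°. The open fingers stand clear on both sides at (110,300) and (335,300). Next I'll raise the tool, shut the fingers and come down behind the upper end.

Emit:
{"op": "step_arm", "data": {"grip": [1, 1, 1, 1, -1, -1, -1, -1, -1, -1, -1, -1], "offset": [[0, 0, 1], [0, 0, 2.5], [0, 0, 3.5], [0, 0, 3.5], [2.2, -0.24, 0], [2.2, -0.24, 0], [2.3, -0.24, 0], [0, 0, 0], [0, 0, 0], [0, 0, -2], [0, 0, -2.5], [0, 0, -2]], "roll": [0, 0, 0, 0, 0, 0, 0, 0, 0, 0, 0, 0]}}

```text
time_s: 10.68
position: [757.5, -33.3, 198.1]
ee_rot: [3.142, 0.0, 3.034]
ft_force: [-0.7, -0.5, -0.4]
gripper_width: 0.2
grasp_force: 0.0
```

```bash
python3 - <<'E'
from h import *
s=sensors.read_state(); print(s["position"],s["ft_force"],s["gripper_width"],s["joint_positions"])
a=mould("wrist",(680,-25)); b=mould("scene",(680,-25))
E
```

```text
[757.53962211 -33.29593079 198.11723486] [-0.65870054 -0.46169847 -0.42454675] 0.20846612030685133 [-1.41147802e-01  7.59987331e-01  4.48348349e-01  1.25868755e+00
  1.83074121e-05 -3.35041305e-02]
wrist 12289 of 13019 angle 45.0 x range [ 71.1 155.6] z range [128.7 212.5]
scene 122 of 139 angle 45.2 x range [ 73.4 157.1] z range [128.7 212.2]
```

Emit:
{"op": "step_arm", "data": {"grip": [-1, -1, -1, -1, -1, -1, -1, -1, -1, -1, -1, -1], "offset": [[-0.6, 0.05, -0.2], [-0.7, 0.07, 0], [-0.7, 0.07, 0], [-0.75, 0.08, 0], [-0.75, 0.08, 0.2], [-0.75, 0.08, 0.2], [-0.75, 0.08, 0.2], [-0.75, 0.08, 0.3], [-0.75, 0.08, 0.3], [-0.6, 0.07, 0.3], [0, 0, 0], [0, 0, 0]], "roll": [0, 0, 0, 0, 0, 0, 0, 0, 0, 0, 0, 0]}}

```text
time_s: 11.78
position: [687.4, -26.1, 211.9]
ee_rot: [-3.142, 0.001, 3.034]
ft_force: [1.1, -0.1, 0.3]
gripper_width: 0.1
grasp_force: 0.2
```

```bash
python3 - <<'E'
from h import *
s=sensors.read_state(); print(s["position"],s["ft_force"])
p,d,X=look("scene"); a,da,Xa=look("wrist"); np.savez("t.npz",p=p,X=X)
save("g.png",np.hstack([a[:, 100:540],p[120:320,220:420].repeat(2,0).repeat(2,1)[:,:360]]))
E
```

```text
[687.38263762 -26.07265757 211.88748521] [ 1.12473285 -0.11934795  0.2658108 ]
```

View pics/g.png

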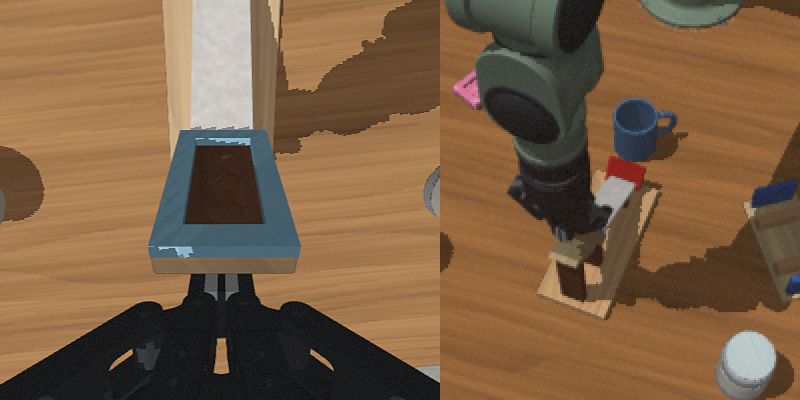

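The wrist view shows the mould tipping up as planned, with the fingers behind its upper edge at (225,262) and its lower end still on the lip at (222,132). I'll keep pushing past upright.

Emit:
{"op": "step_arm", "data": {"grip": [-1, -1, -1, -1, -1, -1, -1, -1, -1, -1, -1, -1], "offset": [[-0.5, 0.05, 0.1], [-0.6, 0.06, 0.1], [-0.6, 0.06, 0], [-0.6, 0.06, 0], [-0.6, 0.06, 0], [-0.6, 0.06, 0], [-0.6, 0.06, 0], [-0.6, 0.06, 0], [-0.3, 0.03, 0], [0, 0, 0], [0, 0, 0], [0, 0, 0]], "roll": [0, 0, 0, 0, 0, 0, 0, 0, 0, 0, 0, 0]}}

```text
time_s: 12.88
position: [637.7, -21.2, 213.1]
ee_rot: [3.142, 0.0, 3.034]
ft_force: [0.0, 0.1, 0.1]
gripper_width: -0.1
grasp_force: 0.0
```

```bash
python3 - <<'E'
from h import *
s=sensors.read_state(); print(s["position"],s["ft_force"])
p,d,X=look("scene"); a,da,Xa=look("wrist"); np.savez("t.npz",p=a,X=Xa)
save("i.png",np.hstack([a[:, 100:540],p[120:320,220:420].repeat(2,0).repeat(2,1)[:,:360]]))
E
```

```text
[637.70010913 -21.18487538 213.14606087] [0.01663794 0.05090502 0.12486943]
```

View pics/i.png

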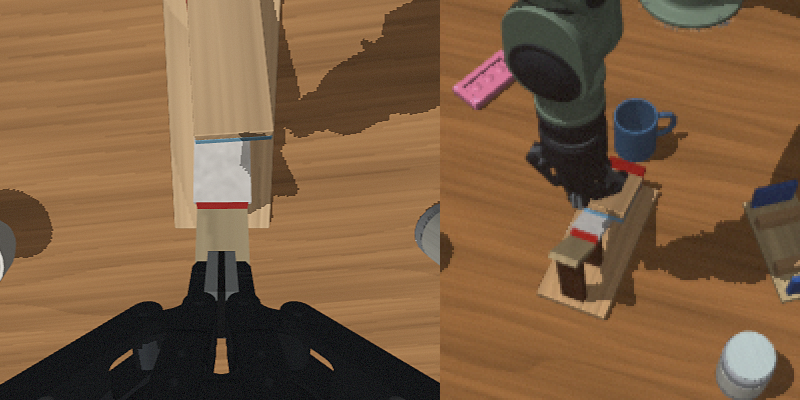

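The mould has turned over, plain face up, and slid down the white slope. Its upper end edge is at (232,137) in the wrist view and looks slightly skewed. I'll leave it untouched while I move above it, then measure.

Emit:
{"op": "step_arm", "data": {"grip": [1, 1, 1, 1, 1, 1, 1, 1, 1, 1, 1, 1], "offset": [[0, 0, 1], [0, 0, 1], [-1.5, 0.16, 0], [-1.5, 0.16, 0], [-1.5, 0.16, 0], [-1.5, 0.16, 0], [-1.5, 0.16, 0], [-1.5, 0.16, 0], [-1.3, 0.14, 0], [0, 0, 0], [0, 0, 0], [0, 0, 0]], "roll": [0, 0, 0, 0, 0, 0, 0, 0, 0, 0, 0, 0]}}

```text
time_s: 13.98
position: [535.6, -10.3, 234.0]
ee_rot: [-3.141, 0.002, 3.034]
ft_force: [0.2, 1.2, 0.6]
gripper_width: 85.1
grasp_force: 0.0
```

```bash
cat >> h.py <<'E'
O=np.array([558.9,-12.5]); E=np.array([[.9942,-.1078],[.1078,.9942]])
def bed(n):
    p,d,X=look(n); x=(X[...,:2]-O)@E[0]; y=(X[...,:2]-O)@E[1]; z=X[...,2]
    h=(z-(125+(x-75)*np.tan(np.pi/6)))*.8660; s=(x*.8660+(z-125)*.5)  # above slope, along slope
    m=(h>9)&(h<22)&(abs(y)<60)&(x>-95)&(x<74)
    sat=cv2.cvtColor(p,cv2.COLOR_RGB2HSV)[...,1]
    m&=(p[...,1]>.55*p[...,0])   # not red
    Q=np.c_[s[m],y[m]].astype(np.float32)
    c,sz,a=cv2.minAreaRect(Q); b=cv2.boxPoints((c,sz,a)); e=max([b[1]-b[0],b[2]-b[1]],key=np.linalg.norm); e=e*np.sign(e[0])
    k=np.polyfit(x[m],z[m],1)
    print(n,m.sum(),"median s,y",np.median(Q,0).round(1),"rect",np.round(c,1),np.round(sz,1),"yaw err",np.arctan2(e[1],e[0]).round(3),"h",np.median(h[m]).round(1),"slope",np.degrees(np.arctan(k[0])).round(1),"mean xyz",np.mean(X[m],0).round(1), "expected s", round(-24.3*.866+(76.9-125)*.5,1))
    return p
E
python3 - <<'E'
from h import *
s=sensors.read_state(); print(s["position"],s["ee_rot"],s["gripper_width"])
bed("wrist"); bed("scene"); bed("top")
E
```

```text
[535.62304777 -10.33333408 234.00200257] [-3.14148949e+00  2.07952859e-03  3.03375836e+00] 85.11434693192075
wrist 7774 median s,y [-41.7   5. ] rect [-47.7   4.4] [124.1  60.8] yaw err 0.074 h 16.8 slope 29.9 mean xyz [532.7  -4.8  85.6] expected s -45.1
scene 447 median s,y [-33.1   6.4] rect [-42.1   5.3] [121.8  60. ] yaw err 0.066 h 15.9 slope 29.4 mean xyz [539.8  -3.9  88.2] expected s -45.1Traceback (most recent call last):
  File "<stdin>", line 3, in <module>
  File "h.py", line 37, in bed
    k=np.polyfit(x[m],z[m],1)
    raise TypeError("expected non-empty vector for x")
TypeError: expected non-empty vector for x
```

Emit:
{"op": "step_arm", "data": {"grip": [1, 1, 1, 1, 1, 1, 1, 1, 1, 1, 1], "offset": [[0, 0.25, -1.5], [0, 0.25, -2.5], [0, 0, -3], [0, 0, -3], [0, 0, -2.5], [0, 0, -2], [0, 0, -1.3], [0, 0, -0.8], [0, 0, -0.5], [0, 0, -0.2], [0, 0, 0]], "roll": [0.02, 0.02, 0.02, 0, 0, 0, 0, 0, 0, 0, 0]}}

```text
time_s: 15.05
position: [534.8, -5.2, 60.2]
ee_rot: [-3.142, 0.0, 3.094]
ft_force: [0.1, 0.4, 0.0]
gripper_width: 85.5
grasp_force: 0.0
```

```bash
python3 - <<'E'
from h import *
s=sensors.read_state(); print(s["position"],s["ee_rot"],s["ft_force"])
a=bed("wrist"); bed("scene"); save("j.png",a)
E
```

```text
[534.8307729   -5.20264141  60.20813928] [-3.14153569e+00  3.32524056e-04  3.09379226e+00] [0.09124969 0.38899769 0.01433928]
wrist 30463 median s,y [-53.3   3.8] rect [-57.6   3.8] [112.4  99.2] yaw err 1.556 h 16.8 slope 30.0 mean xyz [521.6  -4.7  79.2] expected s -45.1
scene 356 median s,y [-20.2   6.3] rect [-26.6   8.9] [100.   97.2] yaw err 0.565 h 15.8 slope 28.9 mean xyz [553.5  -5.4  96. ] expected s -45.1
```

View pics/j.png

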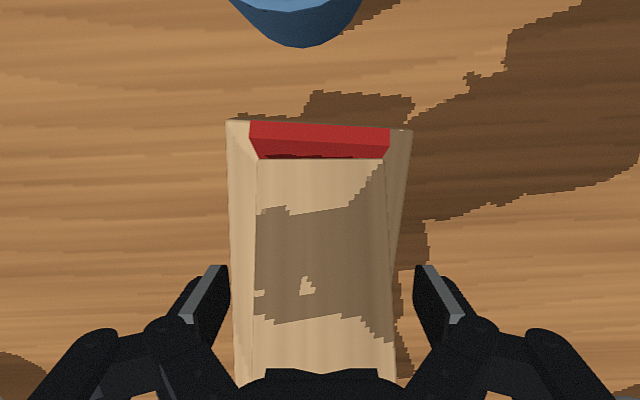

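The wrist view shows the mould plain side up with its lower end on the red stop at (320,157), centred between the open fingers. Gripping it now.

Emit:
{"op": "step_arm", "data": {"grip": [0.3, 0.3, 0.3, 0.3, 0.3, 0.3, 0.3], "offset": [[0, 0, 0], [0, 0, 0], [0, 0, 0], [0, 0, 0], [0, 0, 0], [0, 0, 0], [0, 0, 0]], "roll": [0, 0, 0, 0, 0, 0, 0], "grip_force": 20}}

```text
time_s: 15.73
position: [534.9, -5.2, 60.9]
ee_rot: [-3.142, 0.001, 3.094]
ft_force: [-1.4, 0.1, 6.0]
gripper_width: 59.5
grasp_force: 21.6
```

Emit:
{"op": "step_arm", "data": {"grip": [0.3, 0.3, 0.3, 0.3, 0.3, 0.3, 0.3, 0.3], "offset": [[0, 0, 0.3], [0, 0, 0.7], [0, 0, 1.5], [0, 0, 2.5], [0, 0, 2.5], [0, 0, 2.5], [0, 0, 2], [0, 0, 0]], "roll": [0, 0, 0, 0, 0, 0, 0, 0]}}

```text
time_s: 16.4
position: [536.9, -5.5, 184.5]
ee_rot: [-3.141, 0.007, 3.094]
ft_force: [0.3, -0.4, -1.0]
gripper_width: 59.7
grasp_force: 22.4
```

Emit:
{"op": "step_arm", "data": {"grip": [0.3, 0.3, 0.3, 0.3, 0.3, 0.3, 0.3, 0.3, 0.3, 0.3, 0.3, 0.3], "offset": [[-0.15, 1.2, 0], [-0.25, 2.6, 0], [-0.25, 3.0, 0], [-0.25, 3.0, 0], [-0.25, 3.0, 0], [-0.25, 3.0, 0], [-0.25, 3.0, 0], [-0.25, 3.0, 0], [-0.25, 2.8, 0], [-0.25, 1.8, 0], [-0.1, 1.0, 0], [0, 0, 0]], "roll": [0.05, 0.055, 0.06, 0.06, 0.06, 0.06, 0.06, 0.06, 0.056, 0.05, 0, 0]}}

```text
time_s: 17.4
position: [508.5, 270.4, 179.1]
ee_rot: [3.141, -0.001, -2.617]
ft_force: [1.1, 0.4, -1.8]
gripper_width: 59.6
grasp_force: 22.4
```

```bash
python3 - <<'E'
from h import *
s=sensors.read_state(); print(s["position"],s["ee_rot"],s["gripper_width"],s["joint_positions"].round(2))
p,d,X=look("wrist"); np.savez("k.npz",p=p,X=X); save("k.png",p)
c=s["position"]; yaw=s["ee_rot"][2]; e=np.array([np.cos(yaw),np.sin(yaw)]); f=np.array([-e[1],e[0]])
x=(X[...,:2]-c[:2])@e; y=(X[...,:2]-c[:2])@f; z=X[...,2]-c[2]
m=(abs(y)<36)&(abs(x)<75)&(z>-40)&(z<45)&(p.sum(-1)>200)
k=np.polyfit(x[m],z[m],1)
for _ in range(5):
    g=abs(z[m]-np.polyval(k,x[m]))<3; k=np.polyfit(x[m][g],z[m][g],1)
xx,yy,zz=x[m][g],y[m][g],z[m][g]
print(m.sum(),g.sum(),"tilt",np.degrees(np.arctan(k[0])),"z at x0",k[1],"x rng",np.percentile(xx,[.5,99.5]),"y",np.percentile(yy,[.5,99.5]),"z",zz.min(),zz.max())
A=np.c_[xx,yy,np.ones_like(xx)]; print("plane",np.linalg.lstsq(A,zz,rcond=None)[0])
# edges: yaw of mould in tool frame
for lo,hi in((10,20),(25,35),(40,48)):
    q=(xx>lo)&(xx<hi); print(lo,np.percentile(yy[q],[1,99]).round(1))
# uprights
hsv=cv2.cvtColor(p,cv2.COLOR_RGB2HSV); B=(hsv[...,0]>100)&(hsv[...,0]<130)&(hsv[...,1]>120)&(X[...,2]>52)&(X[...,2]<66)
n,l,st,ce=cv2.connectedComponentsWithStats(B.astype(np.uint8))
for i in range(1,n):
    if st[i,4]>80:
        r=cv2.minAreaRect(X[l==i][:,:2].astype(np.float32)); print(st[i,4],r,np.median(X[l==i],0))
E
```

```text
[508.50216486 270.35612371 179.11605255] [ 3.14108563e+00 -1.24691209e-03 -2.61682758e+00] 59.64158705625118 [ 0.36  0.41 -0.2   0.96  0.   -0.16]
29787 28871 tilt -29.794553847891528 z at x0 25.841208554951614 x rng [-24.13552813  55.7127328 ] y [-30.16430529  28.95111172] z -8.667636194189015 41.8220374190324
plane [-0.57301468  0.03022911 25.86165352]
10 [-34.   33.6]
25 [-29.5  28.5]
40 [-29.4  28.5]
1125 ((443.98345947265625, 231.7528533935547), (9.111259460449219, 68.5023422241211), 30.083574295043945) [443.84471785 231.84147579  59.41779343]
```

View pics/k.png

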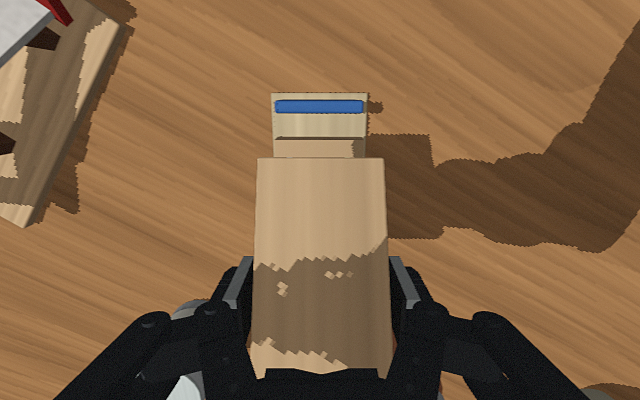

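The mould is held plain side up, tilted about 30°. Its low end at (321,158) points to the rack's near end upright at (319,106), with the mould lined up along the rack. I'll go down so the low end meets its batten and levels the mould in the light grip.

Emit:
{"op": "step_arm", "data": {"grip": [0.3, 0.3, 0.3, 0.3, 0.3, 0.3, 0.3, 0.3, 0.3, 0.3], "offset": [[0.15, -0.05, -1.5], [0.15, -0.1, -2.5], [0, 0, -2.5], [0, 0, -2], [0, 0, -1.3], [0, 0, -0.8], [0, 0, -0.5], [0, 0, -0.3], [0, 0, 0], [0, 0, 0]], "roll": [0, 0, 0, 0, 0, 0, 0, 0, 0, 0]}}

```text
time_s: 18.28
position: [513.1, 267.3, 66.8]
ee_rot: [-3.141, 0.001, -2.619]
ft_force: [-0.0, 0.6, -2.0]
gripper_width: 59.5
grasp_force: 22.4
```

```bash
cat >> h.py <<'E'
def rk(n="wrist"):
    s=sensors.read_state(); p,d,X=look(n); c=s["position"]; yaw=s["ee_rot"][2]; e=np.array([np.cos(yaw),np.sin(yaw)]); f=np.array([-e[1],e[0]])
    x=(X[...,:2]-c[:2])@e; y=(X[...,:2]-c[:2])@f; z=X[...,2]
    m=(abs(y)<36)&(abs(x)<66)&(z>37)&(z<115)&(p.sum(-1)>200)&(p[...,0]>p[...,2]+10)
    if n=="wrist": m&=x>18
    k=np.polyfit(x[m],z[m],1)
    for _ in range(6):
        g=abs(z[m]-np.polyval(k,x[m]))<3; k=np.polyfit(x[m][g],z[m][g],1)
    xx,yy=x[m][g],y[m][g]
    print(n,"TCP",c.round(1),"F",s["ft_force"].round(1),"grip",round(s["grasp_force"],1),"| n",g.sum(),"tilt",np.degrees(np.arctan(k[0])).round(1),"z(0)",k[1].round(1),"x",np.percentile(xx,[.5,99.5]).round(1),"y",np.percentile(yy,[.5,99.5]).round(1))
    B=cv2.cvtColor(p,cv2.COLOR_RGB2HSV); B=(B[...,0]>100)&(B[...,0]<130)&(B[...,1]>120)&(z>52)&(z<66)&(abs(y)<50)&(abs(x)<100)
    if B.sum()>30: print("  upright x",np.percentile(abs(x[B]),[2,50,98]).round(1),"y",np.percentile(y[B],[2,98]).round(1))
    return p
E
python3 -c "
from h import *
rk()"
```

```text
wrist TCP [513.1 267.3  66.8] F [-0.   0.6 -2. ] grip 22.4 | n 12403 tilt -30.0 z(0) 92.8 x [18.2 56. ] y [-29.7  28.9]
  upright x [72.7 77.5 82.2] y [-36.7  28.7]
```

Emit:
{"op": "step_arm", "data": {"grip": [0.3, 0.3, 0.3, 0.3, 0.3, 0.3, 0.3, 0.3, 0.3], "offset": [[-0.08, 0.13, -0.3], [-0.07, 0.12, -0.5], [0, 0, -0.4], [0, 0, -0.3], [0, 0, -0.3], [0, 0, -0.3], [0, 0, -0.3], [0, 0, 0], [0, 0, 0]], "roll": [0, 0, 0, 0, 0, 0, 0, 0, 0]}}

```text
time_s: 19.08
position: [510.9, 269.8, 41.9]
ee_rot: [-3.142, -0.0, -2.618]
ft_force: [0.2, 1.6, -0.3]
gripper_width: 59.3
grasp_force: 21.6
```

```bash
python3 -c "
from h import *
rk()"
```

```text
wrist TCP [510.9 269.8  41.9] F [ 0.2  1.6 -0.3] grip 21.6 | n 14344 tilt -19.9 z(0) 67.6 x [18.2 60.1] y [-30.1  28.9]
  upright x [71.9 76.8 81.4] y [-33.5  32.1]
```

Emit:
{"op": "step_arm", "data": {"grip": [0.3, 0.3, 0.3, 0.3, 0.3, 0.3, 0.3, 0.3], "offset": [[0, 0, -0.3], [0, 0, -0.3], [0, 0, -0.3], [0, 0, -0.3], [0, 0, -0.2], [0, 0, -0.15], [0, 0, 0], [0, 0, 0]], "roll": [0, 0, 0, 0, 0, 0, 0, 0]}}

```text
time_s: 19.8
position: [510.7, 269.7, 26.3]
ee_rot: [-3.142, -0.001, -2.618]
ft_force: [3.5, 1.4, 3.1]
gripper_width: 60.0
grasp_force: 22.2
```

```bash
python3 -c "
from h import *
rk()"
```

```text
wrist TCP [510.7 269.7  26.3] F [3.5 1.4 3.1] grip 22.2 | n 16332 tilt -3.4 z(0) 52.3 x [18.2 62.3] y [-29.8  28.8]
  upright x [71.7 76.7 81.4] y [-33.4  32. ]
```

Emit:
{"op": "step_arm", "data": {"grip": [0.3, 0.3, 0.3, 0.3, 0.3, 0.3], "offset": [[0.07, 0.04, -0.05], [0.07, 0.04, -0.1], [0, 0, -0.1], [0, 0, -0.05], [0, 0, 0], [0, 0, 0]], "roll": [0, 0, 0, 0, 0, 0]}}

```text
time_s: 20.35
position: [511.3, 270.1, 23.6]
ee_rot: [-3.141, -0.002, -2.619]
ft_force: [-2.2, -2.5, 7.6]
gripper_width: 59.4
grasp_force: 22.9
```

```bash
python3 -c "
from h import *
rk()"
```

```text
wrist TCP [511.3 270.1  23.6] F [-2.2 -2.5  7.6] grip 22.9 | n 16590 tilt -0.2 z(0) 49.7 x [18.3 62.4] y [-29.8  28.7]
  upright x [72.6 77.4 82. ] y [-33.4  32. ]
```

Emit:
{"op": "step_arm", "data": {"grip": [0.4, 0.5, 0.7, 1, 1, 1, 1, 1], "offset": [[0, 0, 0], [0, 0, 0], [0, 0, 0], [0, 0, 0], [0, 0, 0], [0, 0, 0], [0, 0, 0.5], [0, 0, 1]], "roll": [0, 0, 0, 0, 0, 0, 0, 0]}}

```text
time_s: 21.07
position: [511.3, 270.3, 37.9]
ee_rot: [3.141, -0.003, -2.618]
ft_force: [-0.5, -0.2, 0.2]
gripper_width: 85.0
grasp_force: 0.0
```

Emit:
{"op": "step_arm", "data": {"grip": [1, 1, 1, 1, 1, 1, 1, 1, 1, 1, 1, 1], "offset": [[0, 0, 1.5], [0, 0, 2.5], [0, 0, 3], [0, 0, 3], [0, 0, 3], [0, 0, 3], [-2.5, -1.4, 1], [-2.5, -1.4, 1], [-2.5, -1.4, 0], [-2.5, -1.4, 0], [0, 0, 0], [0, 0, 0]], "roll": [0, 0, 0, 0, 0, 0, 0, 0, 0, 0, 0, 0]}}

```text
time_s: 22.07
position: [411.5, 214.3, 219.8]
ee_rot: [-3.141, 0.001, -2.619]
ft_force: [1.8, -0.0, -0.4]
gripper_width: 85.6
grasp_force: 0.0
```

```bash
python3 - <<'E'
from h import *
from scipy.spatial.transform import Rotation
print(sensors.read_state()["position"],sensors.read_state()["ft_force"])
C=np.array([511.3,269.4]); a=.524; e=np.array([np.cos(a),np.sin(a)]); f=np.array([-e[1],e[0]])
ims=[]
for n in("scene","top"):
    p,d,X=look(n); ims.append(p); x=(X[...,:2]-C)@e; y=(X[...,:2]-C)@f; z=X[...,2]
    m=(abs(x)<69)&(abs(y)<40)&(z>43)&(z<58)&(p[...,0]>p[...,2]+10)
    r=cv2.minAreaRect(np.c_[x[m],y[m]].astype(np.float32)); print(n,m.sum(),r,"z",np.median(z[m]),"x",np.percentile(x[m],[1,99]),"y",np.percentile(y[m],[1,99]))
    B=cv2.cvtColor(p,cv2.COLOR_RGB2HSV); B=(B[...,0]>100)&(B[...,0]<130)&(B[...,1]>120)&(z>52)&(z<66)&(abs(y)<50)&(abs(x)<100)
    for s in(-1,1):
        q=B&(x*s>0)
        if q.sum()>10: print("  upright",q.sum(),np.median(x[q]),np.median(y[q]))
save("m.png",np.hstack([ims[0][150:350,300:500].repeat(2,0).repeat(2,1),ims[1][100:300,180:380].repeat(2,0).repeat(2,1)]))
E
```

```text
[411.54502289 214.34912402 219.80069819] [ 1.79340657 -0.04948728 -0.44008243]
scene 718 ((-1.0098876953125, -0.6747417449951172), (121.84141540527344, 61.2556266784668), 0.19875451922416687) z 49.510418027569926 x [-58.93783447  59.47366594] y [-30.38897677  29.0412814 ]
  upright 60 -72.45418967330406 -0.5853450636075825
  upright 82 81.23670327595866 -2.1001978950766182
top 323 ((1.3369979858398438, -15.28609848022461), (115.91865539550781, 30.273372650146484), 0.042797788977622986) z 49.26919827989127 x [-52.67113263  58.11745869] y [-30.22928169  -2.76915276]
  upright 32 76.82674420438059 -17.43827917274334
```

View pics/m.png

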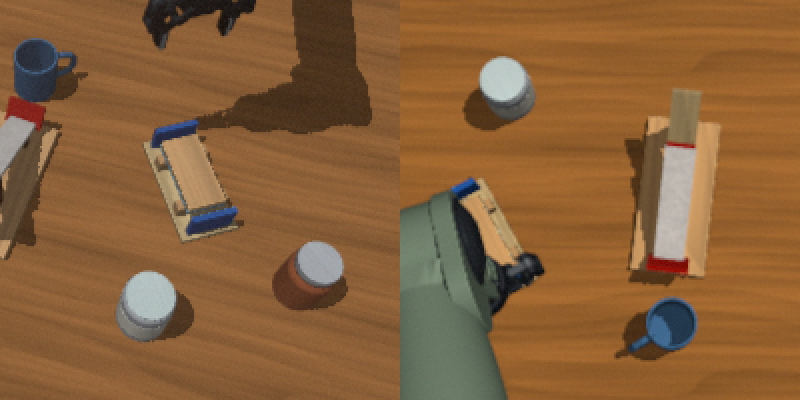

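The left half shows the mould level on both battens, plain side up (hollow down), at (197,172) and centred between the blue uprights at (175,133) and (213,220). The gripper is well away at (200,15), and the jar, tin and mug stand where they were, so I'm handing in.

```bash
python3 -c "
from bench import robot
print(robot.close_job())"
```

```text
the job is handed in; nothing more can be done
None
```

The mould was leaned on the ramp, tipped over the lip, left at the red stop, then set hollow side down across both battens, centred to about 1–2 mm; the job was handed in at about 22 s, with no verdict returned.

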